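# Pack the print blocks away in the tin

### The arm

A 6-joint arm with a two-finger parallel gripper is mounted at the origin on the work surface. World frame = base frame: x ahead of the robot, y to its left, z up, the work surface at z = 0. Lengths are in mm, angles in rad, forces in N, time in s.
With the tool pointing down it reaches from about 275 to 750 mm from the base axis. Payload 10.2 kg.
Tool frame: the origin (TCP) lies midway between the tips of the shut fingers; the grasp point (between the pads) lies 19 mm behind it; z points along the fingers, y is the line along which they close (so a half turn about z gives the same grasp; the last joint's range is limited). The gripper opens to 85 mm and grips with 20 to 120 N. Pads are 22 mm wide; open, the fingers measure 114 mm over their backs; the gripper's body (76 mm by 85 mm) begins 54 mm behind the grasp point. The pads swing forward as they close: fully open they stand 13 mm farther back than shut.
Start: joints at [1.101, 0.313, 1.498, -0, 1.331, -0.223], TCP at [128.271, 509.095, 231.294] pointing down, gripper open.
Joint ranges: [-2.94, 2.94], [-0.97, 2.17], [0.19, 2.56], [-1.23, 4.37], [0.02, 3.11], [-2.88, 2.88]. Speed limits (rad/s): [2.39, 2.39, 3.01, 3.14, 3.14, 3.14].

### API

Orientations are given as [roll, pitch, yaw] about the fixed x, y, z axes, in that order (R = Rz(yaw) Ry(pitch) Rx(roll)).
In Python, from station import readout, optics, workorder gives the robot as it stands.
- The arm moves only by the tool servo_tool, never from a script. Its argument "rows" is a list of rows, each an object with "offset": the shift along the tool's x, y, z in mm, a list of three; "rot": the turn, a rotation vector about the tool's x, y, z in rad, a list of three. A call has 1 to 8 rows; each row is the pose to reach, as a shift and turn from the pose commanded when the call began, along the tool's axes at that moment; what a row does not reach only later rows make up. A row lasts 1/10 s, in which the tool goes at most 50 mm and 8.59 degrees, less where a joint would pass 70% of its speed; a pose out of reach is approached as far as the arm can. A call with a gripper value outside its range is refused whole. "hand" is the opening, from 0 (shut) to 1 (fully open), set as the call begins (left out, the last holds). The fingers move at their own pace and stop on an object; "newtons" is the grip in N (left out, the last holds). Time passes only in rows, so rows that repeat a pose let the fingers close. It gives the time, the measured TCP pose, the force, the opening and the grip force at its end, in the units of the state.
- readout.sense(): the state, without advancing time (a new reading comes with each control period).
- optics.read_camera(name): name is "scene" or "top" or "wrist"; returns the picture (400x640x3 uint8, blue, green, red); there is no depth.
- optics.camera_model(name): a dict with "fx", "fy", "cx", "cy" (pixels), "rvec" (rotation vector, rad) and "tvec" (3), from world to camera coordinates, as OpenCV has them. Camera axes: x right, y down, z forward; pixel columns grow to the right and rows downward; lengths in mm; the calibration is good to about 2 mm. The wrist camera is an equidistant fisheye: a pixel r from the principal point sees the ray r / f radians off the axis. A picture is of the moment at which its call begins: read the wrist's pose just before it. camera_model takes no time and is no camera call; for the wrist camera it gives the pose at the moment of the call.
- workorder.job_done(): hands the job in; it is judged then, once.
The state is a dict: "t": time; "qpos": joint angles; "dq": joint speeds; "tau": joint torques, N m; "tcp_pos": TCP position; "tcp_rot": TCP orientation; "contact_force": force on the tool from outside, world axes, zero at the start; "moment": the same for the moment, N m; "opening": finger opening in mm; "grip_force": force on a finger pad.
Only numpy, scipy, OpenCV 4.12 (cv2) and the standard library are available. Lean on these libraries where they do the work, as an engineer would, in place of code of your own. Each camera call takes 0.05 s, during which the arm holds its last target. There are 200 camera calls.

### The job

Pack the three lino print blocks away in the middle of the open round tin, lying flat in one stack: the oblong block first, the square one on it, the round one on top, each let go only once it rests on what is below it, not dropped even a centimetre. Then put the lid fully down on the tin, level, and leave everything else on the table where it is.

Things in the scene. Friction and masses are not known exactly. Their poses are not given: they have to be found in the camera images.
- tin: Open round metal tin, fixed; 142 mm outside, 136 mm inside diameter, rim 60 mm up. A collar round it, 166 mm in diameter, is the shoulder on which the lid rests (top 46 mm up). Origin: centre of its underside; yaw means nothing. A firm flat pack of card, 132 mm across, fills its bottom to an unknown height, 20 to 32 mm above the table, different each start. The stack may stand above the rim.
- oblong: Oblong print block: plywood with a brown carved lino face (leaf pattern) on top, 90 mm (x) by 56 mm (y), 14 mm thick, about 80 g, lying flat, face up. Origin: centre of its underside.
- square: Square print block of the same make (star pattern), 60 by 60 mm, 14 mm thick, about 80 g, lying flat; x and y along its sides. Origin: centre of its underside.
- disc: Round print block of the same make (ring pattern), 50 mm diameter, 14 mm thick, about 50 g, lying flat. Origin: centre of its underside.
- lid: Deep round metal lid, lying skirt down: 162 mm outside, 156 mm inside diameter, 37 mm high, 34 mm deep inside; its skirt goes down round the tin until its lower edge rests on the shoulder, 46 mm above the table. Upright round wooden knob on its middle, 24 mm diameter, from 37 to 63 mm above the origin. 140 g. Origin: centre of its lower edge.
- dish: Bystander, leave alone: white round mixing dish with paint spots, 144 mm diameter, 10 mm high. Origin: centre of its underside.
- tape: Bystander, leave alone: roll of tan masking tape lying flat, a ring of 90 mm outside and 72 mm inside diameter, 24 mm high. Origin: centre of its underside.
- jar: Bystander, leave alone: small grey ink jar with a white cap, 40 mm diameter, 42 mm high. Origin: centre of its underside.
- rubber: Bystander, leave alone: white eraser in a blue sleeve, 45 by 24 by 14 mm. Origin: centre of its underside.
- beaker: Bystander, leave alone: pink water beaker, 72 mm diameter at the rim, 70 mm high. Origin: centre of its underside.
Mind the look-alikes: they are no part of the job. What is shaped like the disc but orange is not meant.

How it is judged:
By the outcome, as a careful person would: the job done as asked, in the order asked, and still so for the second after the job is handed in, with the robot touching nothing.
It also fails if it takes over 104 s, if anything falls off the work surface, if the arm or the gripper's body presses on something with over 40 N, if the wrist force passes 120 N, or if a joint passes its speed limit or range.

## Working session

There is one attempt and no reset: what is moved stays moved. The work goes in short steps, Python scripts to look and compute and a tool call to move; the robot and the scene stay as the last step left them, time stands still between calls to the robot, and variables do not carry over. Pictures are saved under pics/ and viewed, at most 16 in all, crops included, and the job is handed in when it is done.

Besides the shell and the picture viewer there is one more tool, called as name(argument=value, ...), one argument or row to a line, values as JSON. servo_tool: Moves the arm, as the interface text tells. Its arguments: {"type":"object","properties":{"rows":{"type":"array","items":{"type":"object","properties":{"offset":{"type":"array","items":{"type":"number"}},"rot":{"type":"array","items":{"type":"number"}}}}},"hand":{"type":"number"},"newtons":{"type":"number"}},"required":["rows"]}

```bash
mkdir -p pics; ls; python3 - <<'E'
from station import readout, optics, workorder
import cv2
s=readout.sense();print(s)
for n in ("scene","top"):
    im=optics.read_camera(n);cv2.imwrite(f"pics/{n}0.png",im);print(n,optics.camera_model(n))
print(optics.camera_model("wrist"))
E
```

```text
pics
{'t': 0.0, 'qpos': array([ 1.10061820e+00,  3.13447787e-01,  1.49844909e+00, -2.87905299e-05,
        1.33098251e+00, -2.23398529e-01]), 'dq': array([-0.00071463, -0.00123659, -0.0013369 , -0.0026874 ,  0.0001946 ,
       -0.00103591]), 'tau': array([-9.43286723e-04, -4.12266970e+01, -2.59747928e+01, -2.65078643e-04,
        4.11869172e-03, -4.58131538e-06]), 'tcp_pos': array([128.14616564, 508.85349642, 230.73168539]), 'tcp_rot': array([-3.14033171e+00, -2.57804741e-04,  2.89481975e+00]), 'contact_force': array([-0.48551656,  0.37752782,  0.37083415]), 'moment': array([ 0.03038599, -0.04063906, -0.01164189]), 'grip_force': 0.0, 'opening': 84.91289772896121}
scene {'fx': 516.822922488367, 'fy': 516.822922488367, 'cx': 318.1294304178039, 'cy': 199.8024147684296, 'rvec': array([ 2.17113588,  0.76374773, -0.35974916]), 'tvec': array([-466.81956958, -167.95984651, 1453.08263316])}
top {'fx': 439.72622377762053, 'fy': 439.72622377762053, 'cx': 320.32657736266265, 'cy': 203.89718591594053, 'rvec': array([ 2.14192888, -2.11231917,  0.18418464]), 'tvec': array([ 33.54234846, 568.58783442, 932.83127968])}
{'fx': 309.70691628693146, 'fy': 309.70691628693146, 'cx': 319.80595993586707, 'cy': 196.8860619920885, 'rvec': array([-2.28259939, -1.77902983, -0.26525732]), 'tvec': array([-522.80644431,  -38.6340063 ,  379.17650712])}
```

View pics/top0.png

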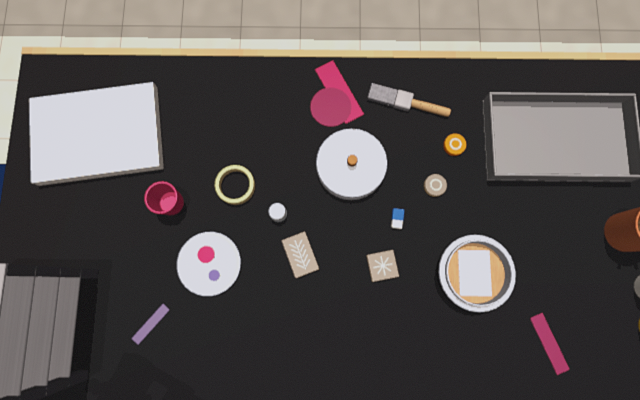

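View pics/scene0.png

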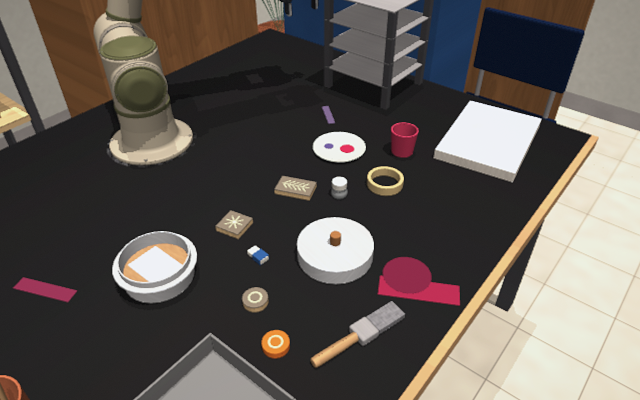

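The tan disc at (436,185) in the top view and the orange one at (455,144) share a shape; the tan one is meant because the orange one is excluded. The tin is at (477,273), the lid at (352,163), the oblong at (300,255) and the square at (383,265). I'll measure these and confirm the disc with a crop.

```bash
cat > h.py <<'E'
import cv2, numpy as np
from station import readout, optics, workorder
from scipy.spatial.transform import Rotation as Rn
def cast(m,uv,z,fish=False):
    """pixels -> world xy(z) on plane z"""
    uv=np.atleast_2d(uv).astype(float)
    R=cv2.Rodrigues(m['rvec'])[0]; c=-R.T@m['tvec']
    d=(uv-[m['cx'],m['cy']])/[m['fx'],m['fy']]
    if fish:
        r=np.linalg.norm(d,axis=1,keepdims=True); d=np.hstack([d/np.maximum(r,1e-9)*np.sin(r),np.cos(r)])
    else: d=np.hstack([d,np.ones((len(d),1))])
    w=d@R
    return c+w*((z-c[2])/w[:,2:])
def blob(mask,seed):
    n,l=cv2.connectedComponents(mask.astype(np.uint8)); k=l[seed[1],seed[0]]
    if k==0:
        ys,xs=np.nonzero(l); i=np.argmin((xs-seed[0])**2+(ys-seed[1])**2); k=l[ys[i],xs[i]]
    cs,_=cv2.findContours((l==k).astype(np.uint8),cv2.RETR_EXTERNAL,cv2.CHAIN_APPROX_NONE)
    return max(cs,key=len)[:,0,:]
def rect(p):
    (c,s,a)=cv2.minAreaRect(p[:,:2].astype(np.float32)); return np.round(c,1),np.round(s,1),round(a,1)
def circ(p):
    (c,s,a)=cv2.fitEllipse(p[:,:2].astype(np.float32)); return np.round(c,1),np.round(s,1)
E
python3 - <<'E'
from h import *
im=cv2.imread('pics/top0.png'); m=optics.camera_model('top')
print('cam',np.round(-cv2.Rodrigues(m['rvec'])[0].T@m['tvec']))
g=im.max(axis=2)
hsv=cv2.cvtColor(im,cv2.COLOR_BGR2HSV)
print('px',hsv[265,375],hsv[185,428],hsv[163,330],hsv[255,290])
M=g>90
for n,s,z,f in(('oblong',(300,255),14,rect),('square',(383,265),14,rect),('disc',(436,185),14,circ),('orange',(455,144),14,circ),('lid',(330,160),37,circ),('tin',(442,273),60,circ),('jar',(278,212),42,circ),('rubber',(397,222),14,rect)):
    b=blob(M,s); print(n,b.min(0),b.max(0),f(cast(m,b,z)))
cv2.imwrite('pics/crop1.png',cv2.resize(im[110:330,260:540],None,fx=2.7,fy=2.7,interpolation=cv2.INTER_CUBIC))
E
```

```text
cam [ 395.   36. 1018.]
px [ 15  41 192] [ 15  48 185] [120   9 224] [ 15  44 193]
oblong [282 231] [318 277] (array([457.7,  86.8]), array([93.1, 58.8]), 21.8)
square [367 250] [398 281] (array([ 435.6, -100.4]), array([62.8, 62.8]), 11.8)
disc [424 174] [446 195] (array([ 624.2, -225.9]), array([50.5, 52.4]))
orange [444 133] [466 154] (array([ 724.1, -275.6]), array([51.3, 54.3]))
lid [316 128] [387 198] (array([668.5, -28.2]), array([162.4, 166. ]))
tin [439 234] [515 311] (array([ 421.4, -297.6]), array([163.8, 164.1]))
jar [268 203] [286 220] (array([551.6, 139. ]), array([38.2, 39.9]))
rubber [391 208] [404 228] (array([ 543.8, -136.1]), array([27.5, 47.3]), 82.7)
```

View pics/crop1.png

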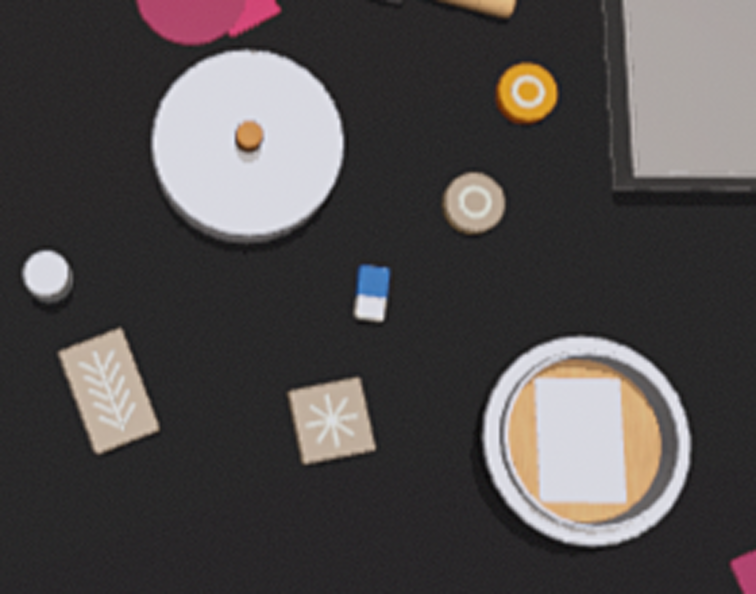

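The crop confirms the disc: tan with a pale ring (crop 474,202), while the orange one (crop 527,92) is the look-alike. Next is a helper that turns a target pose into tool-frame offsets.

```bash
cat >> h.py <<'E'
def togo(x,y,z,yaw,s=None):
    """tool-frame offset and rot to a tool-down target (yaw mod pi picked nearest)"""
    s=s or readout.sense()
    R=Rn.from_euler('xyz',s['tcp_rot']); d=yaw-s['tcp_rot'][2]; 
    T=Rn.from_euler('xyz',[np.pi,0,yaw])
    q1=np.arctan2(y,x)-np.arcsin(116/np.hypot(x,y))
    print('t',round(s['t'],2),'off',np.round(R.inv().apply(np.array([x,y,z])-s['tcp_pos']),1),'rot',np.round((R.inv()*T).as_rotvec(),3),'q6~',round((q1+np.pi/2-yaw+np.pi)%(2*np.pi)-np.pi,2),'opening',round(s['opening'],1))
E
python3 - <<'E'
from h import *
s=readout.sense(); m=optics.camera_model('wrist')
Rc=cv2.Rodrigues(m['rvec'])[0]; c=-Rc.T@m['tvec']; R=Rn.from_euler('xyz',s['tcp_rot'])
print('cam in tool',np.round(R.inv().apply(c-s['tcp_pos']),1),'axis in tool',np.round(R.inv().apply(Rc[2]),3))
togo(457.7,86.8,150,np.deg2rad(201.8))
E
```

```text
cam in tool [  74.3   -1.6 -142.3] axis in tool [-0.294 -0.     0.956]
t 0.1 off [-422.7 -328.7   81. ] rot [-0.001 -0.001 -0.627] q6~ -2.02 opening 85.5
```

servo_tool(
  rows=[
    {"offset": [-422.7, -328.7, 81], "rot": [0, 0, -0.627]},
    {"offset": [-422.7, -328.7, 81], "rot": [0, 0, -0.627]},
    {"offset": [-422.7, -328.7, 81], "rot": [0, 0, -0.627]},
    {"offset": [-422.7, -328.7, 81], "rot": [0, 0, -0.627]},
    {"offset": [-422.7, -328.7, 81], "rot": [0, 0, -0.627]},
    {"offset": [-422.7, -328.7, 81], "rot": [0, 0, -0.627]},
    {"offset": [-422.7, -328.7, 81], "rot": [0, 0, -0.627]},
    {"offset": [-422.7, -328.7, 81], "rot": [0, 0, -0.627]},
  ],
)

```text
t: 0.9
tcp_pos: [356.8, 216.5, 175.2]
tcp_rot: [3.142, 0.0, -2.761]
contact_force: [0.5, 0.9, 0.5]
opening: 85.5
grip_force: 0.0
```

```bash
python3 - <<'E'
from h import *
togo(457.7,86.8,150,np.deg2rad(201.8))
E
```

```text
t 0.9 off [ -45.5 -157.9   25.2] rot [ 0.  0. -0.] q6~ -2.02 opening 85.5
```

servo_tool(
  rows=[
    {"offset": [-38.7, -134, 21.4]},
    {"offset": [-38.7, -134, 21.4]},
    {"offset": [-38.7, -134, 21.4]},
    {"offset": [-38.7, -134, 21.4]},
    {"offset": [-38.7, -134, 21.4]},
  ],
)

```text
$.rows[0]: bad value
```

```bash
python3 - <<'E'
from h import *
im=optics.read_camera('wrist');m=optics.camera_model('wrist');cv2.imwrite('pics/w1.png',im)
s=readout.sense();print(s['t'],s['tcp_pos'],s['tcp_rot'],np.abs(s['dq']).max())
E
```

```text
0.95 [360.55865164 211.65023463 174.22021277] [-3.13932292e+00 -5.86495798e-04 -2.76671644e+00] 0.2102290836843524
```

View pics/w1.png

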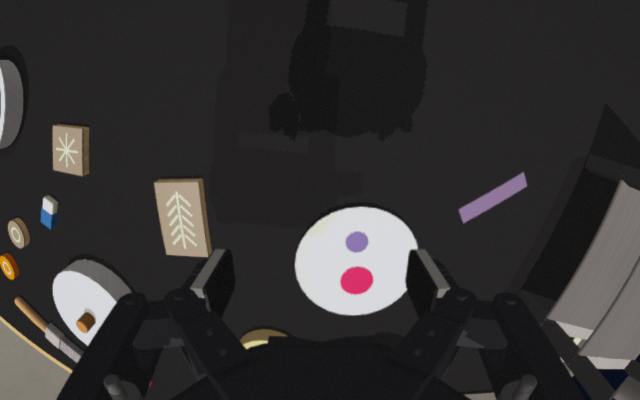

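The wrist view shows the oblong at (183,217) left of the fingers, with the dish under the hand. The last call was refused because "rot" is required, so I'll resend it.

servo_tool(
  rows=[
    {"offset": [-38.7, -140, 21.4], "rot": [0, 0, 0]},
    {"offset": [-38.7, -140, 21.4], "rot": [0, 0, 0]},
    {"offset": [-38.7, -140, 21.4], "rot": [0, 0, 0]},
    {"offset": [-38.7, -140, 21.4], "rot": [0, 0, 0]},
    {"offset": [-38.7, -140, 21.4], "rot": [0, 0, 0]},
  ],
)

```text
t: 1.45
tcp_pos: [443.9, 102.2, 153.6]
tcp_rot: [3.141, -0.001, -2.763]
contact_force: [-1.6, 0.3, -1.1]
opening: 85.3
grip_force: 0.0
```

```bash
python3 - <<'E'
from h import *
m=optics.camera_model('wrist');im=optics.read_camera('wrist');cv2.imwrite('pics/w2.png',im)
s=readout.sense();print(s['t'],s['tcp_pos'],s['tcp_rot'],np.abs(s['dq']).max())
hsv=cv2.cvtColor(im,cv2.COLOR_BGR2HSV)
c=(hsv[...,0]<25)&(im.max(2)>60)&(hsv[...,1]>25)
cv2.imwrite('pics/m2.png',np.hstack([cv2.cvtColor((c*255).astype(np.uint8),cv2.COLOR_GRAY2BGR)[:,::2][::2],im[::2,::2]]))
E
```

```text
1.5 [443.53341795 102.99040674 153.88209283] [ 3.1410146e+00 -8.6178797e-04 -2.7616138e+00] 0.027354018871096567
```

View pics/m2.png

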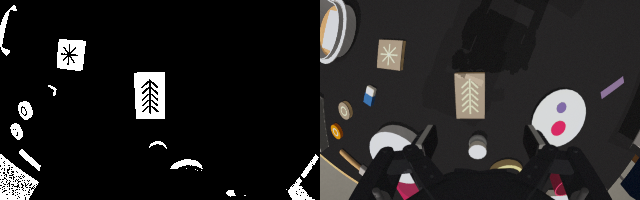

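```bash
cat >> h.py <<'E'
def wrect(fn,m,seed,z,vmin,f=rect):
    im=cv2.imread(fn) if isinstance(fn,str) else fn
    b=blob((im.max(2)>vmin),seed); print(vmin,b.min(0),b.max(0),*f(cast(m,b,z,True)))
E
python3 - <<'E'
from h import *
m=optics.camera_model('wrist')
im=cv2.imread('pics/w2.png');print(im[190,270:335:4].max(1),im[140:245:4,290].max(1))
for v in (100,130,150): wrect(im,m,(300,200),14,v); wrect(im,m,(140,120),14,v)
E
```

```text
[131 172 172 173 173 192 211 207 182 211 172 171 171 171 171  34  35] [ 21  88 138 182 182 173 182 216 173 175 215 174 173 215 182 172 213 185
 171 211 186 169 169 169 120  34  40]
100 [268 145] [328 236] [457.8  85.1] [91.1 56.2] 22.2
100 [113  79] [164 140] [ 436.1 -101.4] [60.8 61.1] 11.9
130 [268 146] [328 236] [458.1  85.5] [90.2 55.6] 22.2
130 [114  79] [164 140] [ 436.1 -101.5] [60.  59.9] 12.0
150 [269 147] [328 235] [458.1  85.8] [88.2 55.3] 21.6
150 [114  79] [163 139] [ 436.1 -101.6] [59.1 59.2] 11.8
```

```bash
python3 - <<'E'
from h import *
togo(458,85.5,0,np.deg2rad(202))
E
```

```text
t 1.5 off [ -7.1 -21.7 153.9] rot [ 0.001 -0.001 -0.004] q6~ -2.02 opening 85.7
```

servo_tool(
  rows=[
    {"offset": [-7, -21.7, 30], "rot": [0, 0, -0.004]},
    {"offset": [-7, -21.7, 75], "rot": [0, 0, -0.004]},
    {"offset": [-7, -21.7, 110], "rot": [0, 0, -0.004]},
    {"offset": [-7, -21.7, 130], "rot": [0, 0, -0.004]},
    {"offset": [-7, -21.7, 130], "rot": [0, 0, -0.004]},
    {"offset": [-7, -21.7, 130], "rot": [0, 0, -0.004]},
  ],
)

```text
t: 2.1
tcp_pos: [458.6, 86.0, 24.9]
tcp_rot: [-3.141, 0.001, -2.756]
contact_force: [0.8, 0.1, 0.9]
opening: 85.2
grip_force: 0.0
```

```bash
python3 - <<'E'
from h import *
togo(458,85.5,0,np.deg2rad(202))
E
```

```text
t 2.1 off [ 0.8 -0.2 24.9] rot [-0.     0.001  0.002] q6~ -2.02 opening 85.2
```

servo_tool(
  rows=[
    {"offset": [0.6, 0, 15], "rot": [0, 0, 0]},
    {"offset": [0.6, 0, 24], "rot": [0, 0, 0]},
    {"offset": [0.6, 0, 24], "rot": [0, 0, 0]},
  ],
)

```text
t: 2.4
tcp_pos: [457.9, 85.2, 0.3]
tcp_rot: [3.141, -0.0, -2.757]
contact_force: [-1.4, -0.7, 0.1]
opening: 85.5
grip_force: 0.0
```

servo_tool(
  rows=[
    {"offset": [0, 0, 0], "rot": [0, 0, 0]},
    {"offset": [0, 0, 0], "rot": [0, 0, 0]},
    {"offset": [0, 0, 0], "rot": [0, 0, 0]},
    {"offset": [0, 0, 0], "rot": [0, 0, 0]},
    {"offset": [0, 0, 0], "rot": [0, 0, 0]},
    {"offset": [0, 0, 0], "rot": [0, 0, 0]},
    {"offset": [0, 0, 0], "rot": [0, 0, 0]},
  ],
  hand=0.4,
  newtons=40,
)

```text
t: 3.1
tcp_pos: [458.5, 84.9, 1.0]
tcp_rot: [-3.141, 0.001, -2.757]
contact_force: [-2.1, 0.7, 6.1]
opening: 55.1
grip_force: 42.0
```

servo_tool(
  rows=[
    {"offset": [0, 0, -15], "rot": [0, 0, 0]},
    {"offset": [0, 0, -45], "rot": [0, 0, 0]},
    {"offset": [0, 0, -90], "rot": [0, 0, 0]},
    {"offset": [0, 0, -125], "rot": [0, 0, 0]},
    {"offset": [0, 0, -150], "rot": [0, 0, 0]},
    {"offset": [0, 0, -150], "rot": [0, 0, 0]},
  ],
)

```text
t: 3.7
tcp_pos: [459.5, 84.9, 153.4]
tcp_rot: [-3.139, 0.006, -2.757]
contact_force: [0.1, -0.1, -1.2]
opening: 54.9
grip_force: 43.4
```

```bash
python3 - <<'E'
from h import *
togo(421.8,-250,150,2.74)
im=cv2.imread('pics/top0.png'); m=optics.camera_model('top')
print(circ(cast(m,blob(im.max(2)>90,(442,273)),46)))
E
```

```text
t 3.7 off [ 160.5 -296.3    3.3] rot [-0.     0.007  0.786] q6~ -1.94 opening 54.9
(array([ 421.8, -302.5]), array([166.2, 166.5]))
```

servo_tool(
  rows=[
    {"offset": [160.5, -296, 3], "rot": [0, 0, 0.786]},
    {"offset": [160.5, -296, 3], "rot": [0, 0, 0.786]},
    {"offset": [160.5, -296, 3], "rot": [0, 0, 0.786]},
    {"offset": [160.5, -296, 3], "rot": [0, 0, 0.786]},
    {"offset": [160.5, -296, 3], "rot": [0, 0, 0.786]},
    {"offset": [160.5, -296, 3], "rot": [0, 0, 0.786]},
    {"offset": [160.5, -296, 3], "rot": [0, 0, 0.786]},
    {"offset": [160.5, -296, 3], "rot": [0, 0, 0.786]},
  ],
)

```text
t: 4.5
tcp_pos: [419.1, -253.2, 145.9]
tcp_rot: [-3.141, -0.001, 2.735]
contact_force: [0.5, 0.2, -0.7]
opening: 54.5
grip_force: 43.3
```

servo_tool(
  rows=[
    {"offset": [0, 0, 0], "rot": [0, 0, 0]},
    {"offset": [0, 0, 0], "rot": [0, 0, 0]},
  ],
)

```text
t: 4.7
tcp_pos: [420.1, -248.5, 146.5]
tcp_rot: [3.141, -0.001, 2.741]
contact_force: [0.5, 0.5, -0.8]
opening: 55.0
grip_force: 43.3
```

```bash
python3 - <<'E'
from h import *
m=optics.camera_model('wrist');im=optics.read_camera('wrist');cv2.imwrite('pics/w3.png',im)
np.save('m3.npy',m,allow_pickle=True)
togo(421.8,-302.5,100,2.74)
E
```

```text
t 4.75 off [-22.5 -49.2  46.7] rot [ 0.    -0.001  0.001] q6~ -2.02 opening 55.2
```

View pics/w3.png

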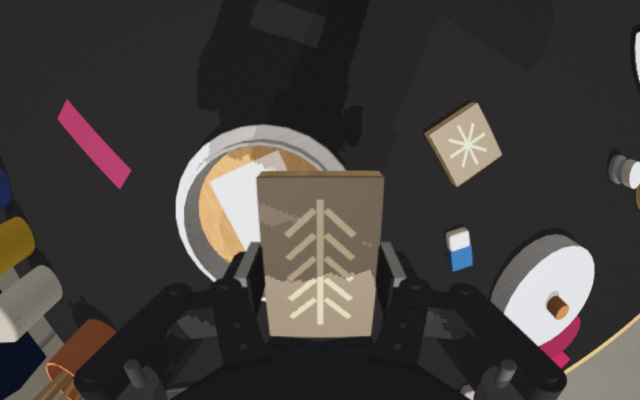

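```bash
python3 - <<'E'
from h import *
from scipy.optimize import least_squares
m=np.load('m3.npy',allow_pickle=True).item();im=cv2.imread('pics/w3.png')
for v in(70,90,120):
    p=cast(m,blob(im.max(2)>v,(183,210)),46,True)[:,:2];c=np.array([421.8,-302.5])
    for k in range(4):
        q=p[np.abs(np.linalg.norm(p-c,axis=1)-83)<5]
        c=least_squares(lambda c:np.linalg.norm(q-c,axis=1)-83,c,loss='soft_l1').x
    print(v,len(q),c)
E
```

```text
70 306 [ 422.45405222 -303.33741155]
90 308 [ 422.69641086 -303.23178654]
120 351 [ 423.12048513 -303.12274146]
```

servo_tool(
  rows=[
    {"offset": [-23, -49.5, 0], "rot": [0, 0, 0]},
    {"offset": [-23, -49.5, 10], "rot": [0, 0, 0]},
    {"offset": [-23, -49.5, 45], "rot": [0, 0, 0]},
    {"offset": [-23, -49.5, 70], "rot": [0, 0, 0]},
    {"offset": [-23, -49.5, 90], "rot": [0, 0, 0]},
    {"offset": [-23, -49.5, 105], "rot": [0, 0, 0]},
    {"offset": [-23, -49.5, 108], "rot": [0, 0, 0]},
    {"offset": [-23, -49.5, 108], "rot": [0, 0, 0]},
  ],
)

```text
t: 5.55
tcp_pos: [422.2, -303.5, 39.1]
tcp_rot: [3.141, -0.001, 2.741]
contact_force: [-0.2, -0.9, -1.4]
opening: 54.6
grip_force: 43.3
```

servo_tool(
  rows=[
    {"offset": [0, 0, 0.5], "rot": [0, 0, 0]},
    {"offset": [0, 0, 1], "rot": [0, 0, 0]},
    {"offset": [0, 0, 2], "rot": [0, 0, 0]},
    {"offset": [0, 0, 3], "rot": [0, 0, 0]},
    {"offset": [0, 0, 4], "rot": [0, 0, 0]},
    {"offset": [0, 0, 4], "rot": [0, 0, 0]},
  ],
)

```text
t: 6.15
tcp_pos: [421.9, -304.2, 35.0]
tcp_rot: [3.142, -0.0, 2.74]
contact_force: [-1.0, -0.1, -1.1]
opening: 54.7
grip_force: 43.3
```

servo_tool(
  rows=[
    {"offset": [0, 0, 0.7], "rot": [0, 0, 0]},
    {"offset": [0, 0, 1.4], "rot": [0, 0, 0]},
    {"offset": [0, 0, 2.1], "rot": [0, 0, 0]},
    {"offset": [0, 0, 2.8], "rot": [0, 0, 0]},
    {"offset": [0, 0, 3.5], "rot": [0, 0, 0]},
    {"offset": [0, 0, 3.5], "rot": [0, 0, 0]},
  ],
)

```text
t: 6.75
tcp_pos: [421.9, -304.2, 31.5]
tcp_rot: [3.142, -0.0, 2.74]
contact_force: [-0.4, -0.7, -0.6]
opening: 54.9
grip_force: 43.3
```

```bash
python3 - <<'E'
# card height: outline of the tan pack seen in the top view (132 mm across) vs assumed height
from h import *
im=cv2.imread('pics/top0.png'); m=optics.camera_model('top')
R=cv2.Rodrigues(m['rvec'])[0]
hsv=cv2.cvtColor(im,cv2.COLOR_BGR2HSV)
sub=(hsv[...,0]<25)&(hsv[...,1]>70)
w=(im.min(2)>190)
b=blob(w,(475,273)); r=cv2.boxPoints(cv2.minAreaRect(b)); print(r)
s=cv2.imread('pics/scene0.png'); ms=optics.camera_model('scene')
bs=blob(s.min(2)>190,(157,265)); print(bs.min(0),bs.max(0))
for z in range(18,36,3):
  print(z,cast(m,r.mean(0),z)[0,:2].round(1), cast(ms,[cv2.minAreaRect(bs)[0]],z)[0,:2].round(1), rect(cast(m,b,z))[:2],rect(cast(ms,bs,z))[:2])
E
```

```text
[[457.6547  250.0585 ]
 [489.33395 248.68112]
 [491.34714 294.9849 ]
 [459.66788 296.36227]]
[113 233] [196 292]
18 [ 422.  -306.9] [ 405. -298.] (array([ 422.5, -306.7]), array([100.6,  70.8])) (array([ 402. , -294.4]), array([168.8, 160.4]))
21 [ 421.9 -305.8] [ 407.7 -299.3] (array([ 422.4, -305.6]), array([100.3,  70.6])) (array([ 404.8, -295.8]), array([168.2, 159.8]))
24 [ 421.9 -304.8] [ 410.4 -300.6] (array([ 422.3, -304.6]), array([100. ,  70.4])) (array([ 407.5, -297.1]), array([167.6, 159.2]))
27 [ 421.8 -303.8] [ 413.2 -302. ] (array([ 422.3, -303.6]), array([99.7, 70.2])) (array([ 410.3, -298.5]), array([166.9, 158.6]))
30 [ 421.7 -302.7] [ 415.9 -303.3] (array([ 422.2, -302.6]), array([99.4, 70. ])) (array([ 413. , -299.8]), array([166.3, 158. ]))
33 [ 421.6 -301.7] [ 418.7 -304.6] (array([ 422.1, -301.5]), array([99.1, 69.8])) (array([ 415.8, -301.2]), array([165.6, 157.4]))
```

servo_tool(
  rows=[
    {"offset": [0, 0, 0.6], "rot": [0, 0, 0]},
    {"offset": [0, 0, 1.2], "rot": [0, 0, 0]},
    {"offset": [0, 0, 1.8], "rot": [0, 0, 0]},
    {"offset": [0, 0, 2.4], "rot": [0, 0, 0]},
    {"offset": [0, 0, 3.0], "rot": [0, 0, 0]},
    {"offset": [0, 0, 3.0], "rot": [0, 0, 0]},
  ],
)

```text
t: 7.35
tcp_pos: [422.0, -304.3, 29.4]
tcp_rot: [-3.141, 0.0, 2.74]
contact_force: [-2.7, 2.9, 9.0]
opening: 54.7
grip_force: 44.3
```

```bash
python3 - <<'E'
from h import *
s=readout.sense(); print(s['contact_force'],s['moment'],s['tcp_pos'])
E
```

```text
[-2.74503712  2.87677606  9.01067511] [ 0.45548696  0.4810351  -0.05463489] [ 421.99834905 -304.27228825   29.36416169]
```

servo_tool(
  rows=[
    {"offset": [0, 0, 0.4], "rot": [0, 0, 0]},
    {"offset": [0, 0, 0.4], "rot": [0, 0, 0]},
  ],
)

```text
t: 7.55
tcp_pos: [422.0, -304.3, 29.3]
tcp_rot: [-3.141, 0.0, 2.74]
contact_force: [-4.3, 4.2, 12.8]
opening: 54.6
grip_force: 44.8
```

servo_tool(
  rows=[
    {"offset": [0, 0, 0], "rot": [0, 0, 0]},
    {"offset": [0, 0, 0], "rot": [0, 0, 0]},
    {"offset": [0, 0, 0], "rot": [0, 0, 0]},
    {"offset": [0, 0, 0], "rot": [0, 0, 0]},
    {"offset": [0, 0, 0], "rot": [0, 0, 0]},
  ],
  hand=0.85,
)

```text
t: 8.05
tcp_pos: [422.0, -304.2, 28.1]
tcp_rot: [3.142, -0.0, 2.74]
contact_force: [-1.3, 0.1, 0.9]
opening: 72.7
grip_force: 0.0
```

servo_tool(
  rows=[
    {"offset": [0, 0, -5], "rot": [0, 0, 0]},
    {"offset": [0, 0, -15], "rot": [0, 0, 0]},
    {"offset": [0, 0, -40], "rot": [0, 0, 0]},
    {"offset": [0, 0, -80], "rot": [0, 0, 0]},
    {"offset": [0, 0, -120], "rot": [0, 0, 0]},
    {"offset": [0, 0, -130], "rot": [0, 0, 0]},
    {"offset": [0, 0, -130], "rot": [0, 0, 0]},
  ],
)

```text
t: 8.75
tcp_pos: [422.4, -304.7, 160.1]
tcp_rot: [-3.14, 0.003, 2.74]
contact_force: [0.8, -0.1, -0.7]
opening: 72.5
grip_force: 0.0
```

```bash
python3 - <<'E'
from h import *
m=optics.camera_model('wrist');im=optics.read_camera('wrist');cv2.imwrite('pics/w4.png',im);np.save('m4.npy',m,allow_pickle=True)
im2=optics.read_camera('top');cv2.imwrite('pics/top1.png',im2)
cv2.imwrite('pics/w4v.png',np.vstack([im[:, :],]))
togo(436.1,-101.5,60,np.deg2rad(191.9)); togo(436.1,-101.5,60,np.deg2rad(101.9))
E
```

```text
t 8.85 off [ 65.6 191.8  97.5] rot [ 0.001 -0.001 -0.609] q6~ -2.27 opening 72.7
t 8.85 off [ 65.6 191.8  97.5] rot [-0.    -0.002  0.961] q6~ -0.7 opening 72.7
```

View pics/w4.png

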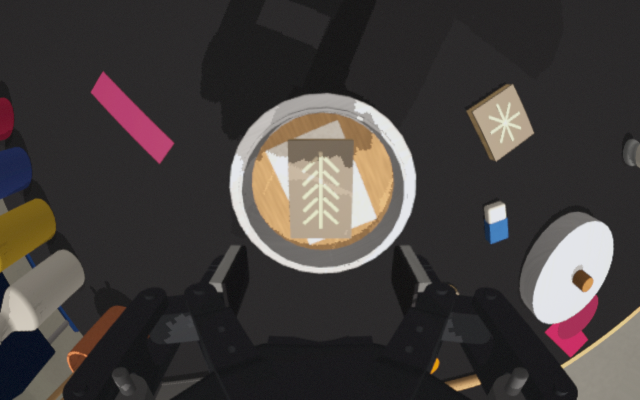

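The wrist view shows the oblong flat in the tin at (320,188), near the tin's middle at (323,183). I'll measure both for the next placing.

```bash
python3 - <<'E'
from h import *
m=np.load('m4.npy',allow_pickle=True).item();im=cv2.imread('pics/w4.png')
p=cast(m,blob(im.max(2)>90,(237,185)),46,True)
print('tin',circ(p))
hsv=cv2.cvtColor(im,cv2.COLOR_BGR2HSV)
print(hsv[205,262:385:6].tolist())
M=((hsv[...,0]<25)&(hsv[...,1]<80)&(hsv[...,1]>25)).astype(np.uint8)
M=cv2.morphologyEx(M,cv2.MORPH_OPEN,np.ones((5,5)))
b=blob(M,(300,200));print(b.min(0),b.max(0),*rect(cast(m,b,43,True)))
wrect(im,m,(490,120),14,130)
E
```

```text
tin (array([ 422. , -303.8]), array([164.5, 164.7]))
[[17, 118, 207], [17, 118, 208], [17, 116, 213], [17, 113, 214], [17, 115, 215], [17, 52, 182], [17, 52, 182], [18, 52, 183], [31, 31, 228], [17, 50, 183], [26, 38, 210], [21, 44, 197], [25, 38, 199], [17, 50, 185], [18, 51, 185], [25, 14, 219], [42, 6, 231], [38, 9, 231], [30, 4, 228], [17, 114, 212], [18, 109, 229]]
[273 140] [352 237] [ 419.8 -311.9] [67.7 88.8] 67.0
130 [473  85] [533 160] [ 435.8 -102.7] [60.4 60.2] 11.4
```

servo_tool(
  rows=[
    {"offset": [65.5, 192, 0], "rot": [0, 0, -0.609]},
    {"offset": [65.5, 192, 0], "rot": [0, 0, -0.609]},
    {"offset": [65.5, 192, 30], "rot": [0, 0, -0.609]},
    {"offset": [65.5, 192, 70], "rot": [0, 0, -0.609]},
    {"offset": [65.5, 192, 90], "rot": [0, 0, -0.609]},
    {"offset": [65.5, 192, 97], "rot": [0, 0, -0.609]},
    {"offset": [65.5, 192, 97], "rot": [0, 0, -0.609]},
    {"offset": [65.5, 192, 97], "rot": [0, 0, -0.609]},
  ],
  hand=1,
)

```text
t: 9.65
tcp_pos: [437.4, -103.2, 62.0]
tcp_rot: [-3.141, 0.001, -2.936]
contact_force: [0.6, -0.9, -0.1]
opening: 85.8
grip_force: 0.0
```

```bash
python3 - <<'E'
from h import *
togo(436.1,-101.5,20,np.deg2rad(191.9))
m=optics.camera_model('wrist');im=optics.read_camera('wrist');cv2.imwrite('pics/w5.png',im)
b=cv2.findContours((im.max(2)>130).astype(np.uint8),cv2.RETR_EXTERNAL,cv2.CHAIN_APPROX_NONE)[0]
for c in b:
    if 800<cv2.contourArea(c)<20000:
        q=cast(m,c[:,0],14,True)
        if abs(q[:,0].mean()-436)<40 and abs(q[:,1].mean()+101)<40: print(*rect(q))
togo(436.1,-101.5,0.5,np.deg2rad(191.9))
E
```

```text
t 9.65 off [ 0.9  1.9 42. ] rot [-0.001  0.001 -0.002] q6~ -2.27 opening 85.8
[ 440.  -101.6] [52.  60.2] 11.7
t 9.7 off [ 1.1  2.1 61.8] rot [-0.001  0.002 -0.002] q6~ -2.27 opening 85.6
```

servo_tool(
  rows=[
    {"offset": [1, 2, 35], "rot": [0, 0, 0]},
    {"offset": [1, 2, 50], "rot": [0, 0, 0]},
    {"offset": [1, 2, 61.5], "rot": [0, 0, 0]},
    {"offset": [1, 2, 61.5], "rot": [0, 0, 0]},
    {"offset": [1, 2, 61.5], "rot": [0, 0, 0]},
  ],
)

```text
t: 10.2
tcp_pos: [436.0, -100.8, 0.5]
tcp_rot: [-3.141, 0.001, -2.935]
contact_force: [0.2, -0.5, -0.5]
opening: 85.8
grip_force: 0.0
```

servo_tool(
  rows=[
    {"offset": [0, 0, 0], "rot": [0, 0, 0]},
    {"offset": [0, 0, 0], "rot": [0, 0, 0]},
    {"offset": [0, 0, 0], "rot": [0, 0, 0]},
    {"offset": [0, 0, 0], "rot": [0, 0, 0]},
    {"offset": [0, 0, 0], "rot": [0, 0, 0]},
    {"offset": [0, 0, 0], "rot": [0, 0, 0]},
  ],
  hand=0.4,
)

```text
t: 10.8
tcp_pos: [435.9, -100.5, 0.7]
tcp_rot: [-3.14, 0.001, -2.934]
contact_force: [-0.9, 0.0, 7.6]
opening: 58.9
grip_force: 42.0
```

servo_tool(
  rows=[
    {"offset": [0, 0, -15], "rot": [0, 0, 0]},
    {"offset": [0, 0, -45], "rot": [0, 0, 0]},
    {"offset": [0, 0, -90], "rot": [0, 0, 0]},
    {"offset": [0, 0, -125], "rot": [0, 0, 0]},
    {"offset": [0, 0, -150], "rot": [0, 0, 0]},
    {"offset": [0, 0, -150], "rot": [0, 0, 0]},
  ],
)

```text
t: 11.4
tcp_pos: [436.8, -100.8, 153.0]
tcp_rot: [-3.137, 0.005, -2.934]
contact_force: [-0.1, -0.2, -2.0]
opening: 58.7
grip_force: 44.6
```

```bash
python3 - <<'E'
from h import *
m=np.load('m4.npy',allow_pickle=True).item()
q=cast(m,[(289,139),(354,139),(352,237),(290,238)],43,True);print(rect(q))
s=readout.sense();print(s['tcp_pos'])
yaw=s['tcp_rot'][2]+2*np.pi
togo(422,-303.5,110,2.741)
E
```

```text
(array([ 422.2, -305.8]), array([57.2, 90.6]), 67.6)
[ 436.75993103 -100.78778926  152.95363271]
t 11.4 off [  56.4 -195.1   43.5] rot [-0.003  0.006  0.608] q6~ -2.02 opening 58.7
```

servo_tool(
  rows=[
    {"offset": [56.5, -195, 10], "rot": [0, 0, 0.608]},
    {"offset": [56.5, -195, 10], "rot": [0, 0, 0.608]},
    {"offset": [56.5, -195, 10], "rot": [0, 0, 0.608]},
    {"offset": [56.5, -195, 10], "rot": [0, 0, 0.608]},
    {"offset": [56.5, -195, 10], "rot": [0, 0, 0.608]},
    {"offset": [56.5, -195, 25], "rot": [0, 0, 0.608]},
    {"offset": [56.5, -195, 43], "rot": [0, 0, 0.608]},
    {"offset": [56.5, -195, 43], "rot": [0, 0, 0.608]},
  ],
)

```text
t: 12.2
tcp_pos: [419.1, -301.1, 103.9]
tcp_rot: [3.139, -0.005, 2.741]
contact_force: [-0.0, 0.7, -0.7]
opening: 58.6
grip_force: 44.5
```

servo_tool(
  rows=[
    {"offset": [0, 0, 0], "rot": [0, 0, 0]},
    {"offset": [0, 0, 0], "rot": [0, 0, 0]},
  ],
)

```text
t: 12.4
tcp_pos: [420.5, -302.6, 107.3]
tcp_rot: [-3.141, 0.001, 2.741]
contact_force: [0.3, -0.0, -1.1]
opening: 58.7
grip_force: 44.5
```

```bash
python3 - <<'E'
from h import *
togo(422,-304,52,2.741)
E
```

```text
t 12.4 off [-1.8 -0.6 55.3] rot [-0.     0.001  0.   ] q6~ -2.02 opening 58.7
```

servo_tool(
  rows=[
    {"offset": [-1.8, -0.6, 15], "rot": [0, 0, 0]},
    {"offset": [-1.8, -0.6, 35], "rot": [0, 0, 0]},
    {"offset": [-1.8, -0.6, 50], "rot": [0, 0, 0]},
    {"offset": [-1.8, -0.6, 57], "rot": [0, 0, 0]},
    {"offset": [-1.8, -0.6, 58], "rot": [0, 0, 0]},
    {"offset": [-1.8, -0.6, 59], "rot": [0, 0, 0]},
    {"offset": [-1.8, -0.6, 60], "rot": [0, 0, 0]},
    {"offset": [-1.8, -0.6, 60], "rot": [0, 0, 0]},
  ],
)

```text
t: 13.2
tcp_pos: [421.8, -304.1, 47.2]
tcp_rot: [-3.141, 0.001, 2.741]
contact_force: [-0.6, -0.2, -1.3]
opening: 59.0
grip_force: 44.5
```

servo_tool(
  rows=[
    {"offset": [0, 0, 0.6], "rot": [0, 0, 0]},
    {"offset": [0, 0, 1.2], "rot": [0, 0, 0]},
    {"offset": [0, 0, 1.8], "rot": [0, 0, 0]},
    {"offset": [0, 0, 2.4], "rot": [0, 0, 0]},
    {"offset": [0, 0, 2.4], "rot": [0, 0, 0]},
  ],
)

```text
t: 13.7
tcp_pos: [421.6, -303.8, 44.2]
tcp_rot: [3.142, -0.0, 2.741]
contact_force: [0.6, 0.6, -1.1]
opening: 58.4
grip_force: 44.5
```

servo_tool(
  rows=[
    {"offset": [0, 0, 0.5], "rot": [0, 0, 0]},
    {"offset": [0, 0, 1.0], "rot": [0, 0, 0]},
    {"offset": [0, 0, 1.5], "rot": [0, 0, 0]},
    {"offset": [0, 0, 1.8], "rot": [0, 0, 0]},
    {"offset": [0, 0, 1.8], "rot": [0, 0, 0]},
  ],
)

```text
t: 14.2
tcp_pos: [421.7, -303.9, 43.1]
tcp_rot: [-3.141, 0.0, 2.741]
contact_force: [-3.1, 1.6, 5.4]
opening: 58.8
grip_force: 45.3
```

servo_tool(
  rows=[
    {"offset": [0, 0, 0.6], "rot": [0, 0, 0]},
    {"offset": [0, 0, 0.6], "rot": [0, 0, 0]},
  ],
)

```text
t: 14.4
tcp_pos: [421.7, -303.9, 43.0]
tcp_rot: [-3.141, 0.0, 2.741]
contact_force: [-4.1, 3.9, 12.3]
opening: 58.4
grip_force: 46.0
```

servo_tool(
  rows=[
    {"offset": [0, 0, 0], "rot": [0, 0, 0]},
    {"offset": [0, 0, 0], "rot": [0, 0, 0]},
    {"offset": [0, 0, 0], "rot": [0, 0, 0]},
    {"offset": [0, 0, 0], "rot": [0, 0, 0]},
    {"offset": [0, 0, 0], "rot": [0, 0, 0]},
  ],
  hand=0.87,
)

```text
t: 14.9
tcp_pos: [421.6, -303.9, 41.8]
tcp_rot: [3.142, -0.0, 2.741]
contact_force: [0.1, -1.0, -0.4]
opening: 74.3
grip_force: 0.0
```

servo_tool(
  rows=[
    {"offset": [0, 0, -5], "rot": [0, 0, 0]},
    {"offset": [0, 0, -15], "rot": [0, 0, 0]},
    {"offset": [0, 0, -40], "rot": [0, 0, 0]},
    {"offset": [0, 0, -80], "rot": [0, 0, 0]},
    {"offset": [0, 0, -115], "rot": [0, 0, 0]},
    {"offset": [0, 0, -120], "rot": [0, 0, 0]},
    {"offset": [0, 0, -120], "rot": [0, 0, 0]},
  ],
)

```text
t: 15.6
tcp_pos: [421.9, -304.1, 163.2]
tcp_rot: [-3.14, 0.002, 2.741]
contact_force: [0.6, 0.1, -0.4]
opening: 74.1
grip_force: 0.0
```

```bash
python3 - <<'E'
from h import *
m=optics.camera_model('wrist');im=optics.read_camera('wrist');cv2.imwrite('pics/w6.png',im);np.save('m6.npy',m,allow_pickle=True)
hsv=cv2.cvtColor(im,cv2.COLOR_BGR2HSV);tan=((hsv[...,0]<25)&(hsv[...,1]<85)&(hsv[...,1]>20)&(im.max(2)>130)).astype(np.uint8)
for c in cv2.findContours(tan,cv2.RETR_EXTERNAL,cv2.CHAIN_APPROX_NONE)[0]:
    q=cast(m,c[:,0],14,True)
    if cv2.contourArea(c)>300 and np.hypot(*(q.mean(0)[:2]-[624,-226]))<30: print('disc',circ(q))
togo(624,-226,150,2.741)
E
```

```text
t 15.65 off [-156.2  150.6   11.8] rot [-0. -0. -0.] q6~ -1.69 opening 74.1
```

View pics/w6.png

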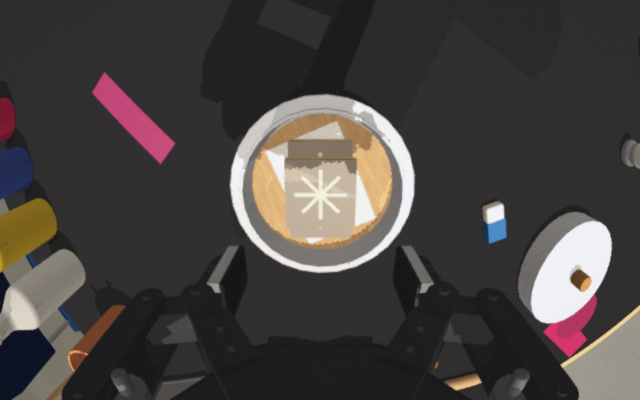

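```bash
python3 - <<'E'
from h import *
m=np.load('m6.npy',allow_pickle=True).item()
print('sq',rect(cast(m,[(286,159),(355,159),(357,237),(285,237)],57,True)))
print('oblong far edge',cast(m,[(289,139),(354,139)],43,True).mean(0), 'sq far',cast(m,[(286,159),(355,159)],57,True).mean(0),'sq near',cast(m,[(357,237),(285,237)],57,True).mean(0))
im=cv2.imread('pics/w6.png');print('tin',circ(cast(m,blob(im.max(2)>90,(237,185)),46,True)))
im=optics.read_camera('top');cv2.imwrite('pics/top2.png',im);mt=optics.camera_model('top')
cv2.imwrite('pics/c2.png',cv2.resize(im[225:320,420:530],None,fx=5,fy=5,interpolation=cv2.INTER_CUBIC))
E
```

```text
sq (array([ 426.2, -306.6]), array([63.6, 69.5]), 67.1)
oblong far edge [ 380.69517971 -286.92595176   43.        ] sq far [ 394.02466012 -293.50711721   57.        ] sq near [ 458.17550641 -320.15951024   57.        ]
tin (array([ 422. , -303.8]), array([164.7, 164.9]))
```

servo_tool(
  rows=[
    {"offset": [-156, 150.5, 0], "rot": [0, 0, 0]},
    {"offset": [-156, 150.5, 0], "rot": [0, 0, 0]},
    {"offset": [-156, 150.5, 0], "rot": [0, 0, 0]},
    {"offset": [-156, 150.5, 10], "rot": [0, 0, 0]},
    {"offset": [-156, 150.5, 12], "rot": [0, 0, 0]},
    {"offset": [-156, 150.5, 12], "rot": [0, 0, 0]},
    {"offset": [-156, 150.5, 12], "rot": [0, 0, 0]},
  ],
)

```text
t: 16.4
tcp_pos: [623.3, -226.1, 148.4]
tcp_rot: [3.142, -0.003, 2.741]
contact_force: [-0.3, -0.4, 0.4]
opening: 74.3
grip_force: 0.0
```

```bash
python3 - <<'E'
from h import *
m=optics.camera_model('wrist');im=optics.read_camera('wrist');cv2.imwrite('pics/w7.png',im)
hsv=cv2.cvtColor(im,cv2.COLOR_BGR2HSV);tan=((hsv[...,0]<30)&(hsv[...,1]<85)&(im.max(2)>130)).astype(np.uint8)
for c in cv2.findContours(tan,cv2.RETR_EXTERNAL,cv2.CHAIN_APPROX_NONE)[0]:
    q=cast(m,c[:,0],14,True)
    if cv2.contourArea(c)>300 and np.hypot(*(q.mean(0)[:2]-[624,-226]))<30: d=circ(q);print('disc',d,c[:,0].mean(0))
togo(d[0][0],d[0][1],1,2.741)
E
```

```text
disc (array([ 624.3, -227.9]), array([48.8, 49.2])) [319.91946309 186.90604027]
t 16.45 off [ -1.9  -0.8 148.2] rot [-0.    -0.002 -0.001] q6~ -1.7 opening 74.2
```

View pics/c2.png

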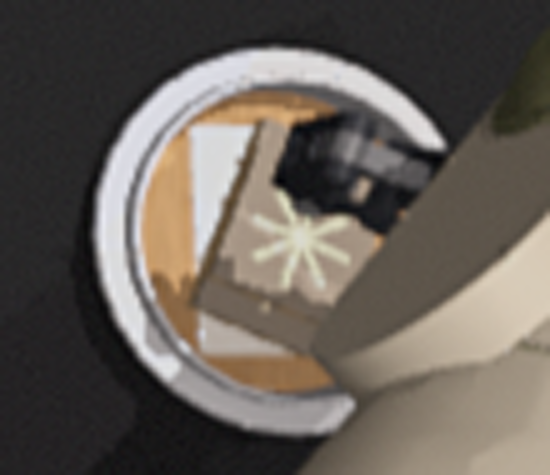

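```bash
python3 - <<'E'
import cv2
im=cv2.imread('pics/w6.png');cv2.imwrite('pics/c6.png',cv2.resize(im[130:250,260:380],None,fx=4.8,fy=4.8,interpolation=cv2.INTER_CUBIC))
E
```

```text
(no output)
```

View pics/c6.png

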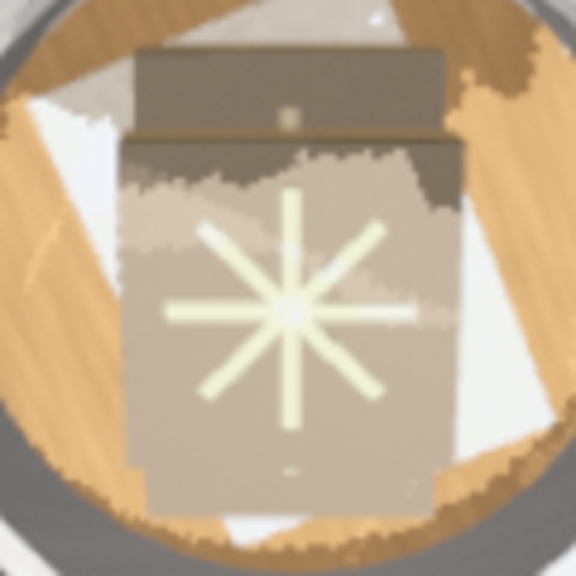

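servo_tool(
  rows=[
    {"offset": [-1.5, -0.8, 35], "rot": [0, 0, 0]},
    {"offset": [-1.5, -0.8, 80], "rot": [0, 0, 0]},
    {"offset": [-1.5, -0.8, 110], "rot": [0, 0, 0]},
    {"offset": [-1.5, -0.8, 125], "rot": [0, 0, 0]},
    {"offset": [-1.5, -0.8, 125], "rot": [0, 0, 0]},
    {"offset": [-1.5, -0.8, 125], "rot": [0, 0, 0]},
  ],
)

```text
t: 17.05
tcp_pos: [625.6, -228.3, 26.7]
tcp_rot: [-3.141, 0.002, 2.74]
contact_force: [1.1, -0.1, 1.1]
opening: 74.2
grip_force: 0.0
```

```bash
python3 - <<'E'
from h import *
togo(624.1,-227.4,1,2.741)
E
```

```text
t 17.05 off [ 1.7  0.3 25.7] rot [-0.     0.002 -0.001] q6~ -1.7 opening 74.2
```

servo_tool(
  rows=[
    {"offset": [1, 0.3, 15], "rot": [0, 0, 0]},
    {"offset": [1, 0.3, 22], "rot": [0, 0, 0]},
    {"offset": [1, 0.3, 22], "rot": [0, 0, 0]},
    {"offset": [1, 0.3, 22], "rot": [0, 0, 0]},
  ],
)

```text
t: 17.45
tcp_pos: [624.3, -226.8, 3.0]
tcp_rot: [-3.142, 0.0, 2.741]
contact_force: [-0.6, -0.0, 0.6]
opening: 74.2
grip_force: 0.0
```

```bash
python3 - <<'E'
from h import *
m=np.load('m6.npy',allow_pickle=True).item()
print(rect(cast(m,[(285,159.2),(356.5,159.2),(355.4,227.3),(286.5,227.3)],57,True)))
togo(624.1,-227.4,1,2.741)
E
```

```text
(array([ 421.9, -304.9]), array([60.1, 60. ]), 67.1)
t 17.45 off [-0.  -0.6  2. ] rot [-0.  0. -0.] q6~ -1.7 opening 74.2
```

servo_tool(
  rows=[
    {"offset": [0, -0.5, 2], "rot": [0, 0, 0]},
    {"offset": [0, -0.5, 2], "rot": [0, 0, 0]},
  ],
)

```text
t: 17.65
tcp_pos: [624.1, -227.4, 1.0]
tcp_rot: [-3.142, 0.0, 2.741]
contact_force: [0.6, 0.3, -0.2]
opening: 74.2
grip_force: 0.0
```

servo_tool(
  rows=[
    {"offset": [0, 0, 0], "rot": [0, 0, 0]},
    {"offset": [0, 0, 0], "rot": [0, 0, 0]},
    {"offset": [0, 0, 0], "rot": [0, 0, 0]},
    {"offset": [0, 0, 0], "rot": [0, 0, 0]},
    {"offset": [0, 0, 0], "rot": [0, 0, 0]},
    {"offset": [0, 0, 0], "rot": [0, 0, 0]},
  ],
  hand=0.35,
)

```text
t: 18.25
tcp_pos: [624.4, -227.5, 1.4]
tcp_rot: [-3.141, 0.001, 2.741]
contact_force: [-0.5, -0.6, 6.0]
opening: 48.2
grip_force: 41.6
```

servo_tool(
  rows=[
    {"offset": [0, 0, -10], "rot": [0, 0, 0]},
    {"offset": [0, 0, -35], "rot": [0, 0, 0]},
    {"offset": [0, 0, -75], "rot": [0, 0, 0]},
    {"offset": [0, 0, -105], "rot": [0, 0, 0]},
    {"offset": [0, 0, -120], "rot": [0, 0, 0]},
    {"offset": [0, 0, -120], "rot": [0, 0, 0]},
    {"offset": [0, 0, -120], "rot": [0, 0, 0]},
  ],
)

```text
t: 18.95
tcp_pos: [623.5, -226.9, 119.3]
tcp_rot: [3.141, -0.002, 2.741]
contact_force: [-0.0, 0.1, -1.1]
opening: 48.1
grip_force: 41.3
```

```bash
python3 - <<'E'
from h import *
im=optics.read_camera('wrist');cv2.imwrite('pics/w8.png',im)
togo(422,-304.5,110,2.741)
E
```

```text
t 19.0 off [ 155.  -150.     9.2] rot [ 0.    -0.003 -0.   ] q6~ -2.02 opening 48.0
```

View pics/w8.png

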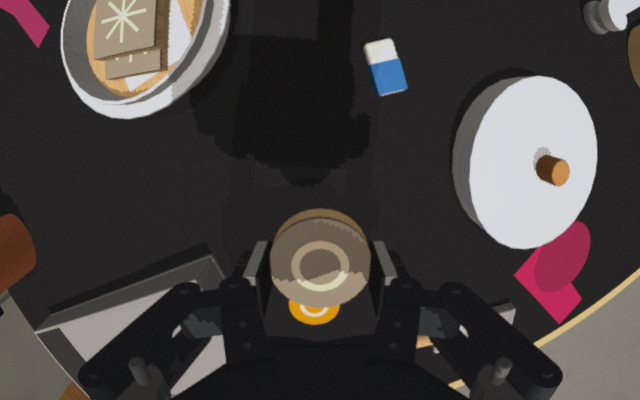

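The disc is held between the pads at (320,260), and the orange one at (315,308) is untouched.

servo_tool(
  rows=[
    {"offset": [155, -150, 0], "rot": [0, 0, 0]},
    {"offset": [155, -150, 0], "rot": [0, 0, 0]},
    {"offset": [155, -150, 0], "rot": [0, 0, 0]},
    {"offset": [155, -150, 0], "rot": [0, 0, 0]},
    {"offset": [155, -150, 10], "rot": [0, 0, 0]},
    {"offset": [155, -150, 20], "rot": [0, 0, 0]},
    {"offset": [155, -150, 20], "rot": [0, 0, 0]},
    {"offset": [155, -150, 20], "rot": [0, 0, 0]},
  ],
)

```text
t: 19.8
tcp_pos: [423.6, -304.3, 100.2]
tcp_rot: [3.141, -0.001, 2.742]
contact_force: [0.7, 0.0, 1.1]
opening: 48.1
grip_force: 41.4
```

```bash
python3 - <<'E'
from h import *
togo(422,-304.5,62,2.741)
E
```

```text
t 19.8 off [ 1.3 -0.8 38.2] rot [ 0.001 -0.001  0.001] q6~ -2.02 opening 48.1
```

servo_tool(
  rows=[
    {"offset": [1, -0.5, 12], "rot": [0, 0, 0]},
    {"offset": [1, -0.5, 25], "rot": [0, 0, 0]},
    {"offset": [1, -0.5, 33], "rot": [0, 0, 0]},
    {"offset": [1, -0.5, 36], "rot": [0, 0, 0]},
    {"offset": [1, -0.5, 37.5], "rot": [0, 0, 0]},
    {"offset": [1, -0.5, 37.5], "rot": [0, 0, 0]},
    {"offset": [1, -0.5, 37.5], "rot": [0, 0, 0]},
  ],
)

```text
t: 20.5
tcp_pos: [421.9, -305.2, 63.7]
tcp_rot: [-3.141, 0.001, 2.741]
contact_force: [0.6, -0.9, -0.6]
opening: 48.0
grip_force: 41.4
```

servo_tool(
  rows=[
    {"offset": [0, 0, 0.5], "rot": [0, 0, 0]},
    {"offset": [0, 0, 1.0], "rot": [0, 0, 0]},
    {"offset": [0, 0, 1.5], "rot": [0, 0, 0]},
    {"offset": [0, 0, 2], "rot": [0, 0, 0]},
    {"offset": [0, 0, 2.5], "rot": [0, 0, 0]},
    {"offset": [0, 0, 2.5], "rot": [0, 0, 0]},
  ],
)

```text
t: 21.1
tcp_pos: [421.7, -305.0, 60.8]
tcp_rot: [3.142, -0.0, 2.741]
contact_force: [0.2, 0.5, -0.2]
opening: 48.5
grip_force: 41.4
```

servo_tool(
  rows=[
    {"offset": [0, 0, 0.5], "rot": [0, 0, 0]},
    {"offset": [0, 0, 1.0], "rot": [0, 0, 0]},
    {"offset": [0, 0, 1.5], "rot": [0, 0, 0]},
    {"offset": [0, 0, 2], "rot": [0, 0, 0]},
    {"offset": [0, 0, 2.5], "rot": [0, 0, 0]},
    {"offset": [0, 0, 2.9], "rot": [0, 0, 0]},
    {"offset": [0, 0, 2.9], "rot": [0, 0, 0]},
  ],
)

```text
t: 21.8
tcp_pos: [421.7, -305.0, 58.0]
tcp_rot: [3.142, -0.0, 2.741]
contact_force: [-0.4, 0.6, 0.1]
opening: 48.1
grip_force: 41.4
```

servo_tool(
  rows=[
    {"offset": [0, 0, 0.4], "rot": [0, 0, 0]},
    {"offset": [0, 0, 0.8], "rot": [0, 0, 0]},
    {"offset": [0, 0, 1.2], "rot": [0, 0, 0]},
    {"offset": [0, 0, 1.2], "rot": [0, 0, 0]},
  ],
)

```text
t: 22.2
tcp_pos: [421.8, -305.1, 57.7]
tcp_rot: [-3.141, 0.0, 2.741]
contact_force: [-2.9, 2.8, 10.0]
opening: 48.0
grip_force: 42.3
```

servo_tool(
  rows=[
    {"offset": [0, 0, 0], "rot": [0, 0, 0]},
    {"offset": [0, 0, 0], "rot": [0, 0, 0]},
    {"offset": [0, 0, 0], "rot": [0, 0, 0]},
    {"offset": [0, 0, 0], "rot": [0, 0, 0]},
    {"offset": [0, 0, 0], "rot": [0, 0, 0]},
  ],
  hand=0.8,
)

```text
t: 22.7
tcp_pos: [421.7, -305.0, 56.7]
tcp_rot: [3.142, -0.0, 2.741]
contact_force: [-0.3, 0.8, -0.5]
opening: 68.3
grip_force: 0.0
```

servo_tool(
  rows=[
    {"offset": [0, 0, -5], "rot": [0, 0, 0]},
    {"offset": [0, 0, -15], "rot": [0, 0, 0]},
    {"offset": [0, 0, -40], "rot": [0, 0, 0]},
    {"offset": [0, 0, -80], "rot": [0, 0, 0]},
    {"offset": [0, 0, -105], "rot": [0, 0, 0]},
    {"offset": [0, 0, -110], "rot": [0, 0, 0]},
    {"offset": [0, 0, -110], "rot": [0, 0, 0]},
  ],
)

```text
t: 23.4
tcp_pos: [421.8, -305.1, 167.6]
tcp_rot: [-3.141, 0.002, 2.741]
contact_force: [-0.2, 1.0, -0.1]
opening: 68.0
grip_force: 0.0
```

```bash
python3 - <<'E'
from h import *
m=optics.camera_model('wrist');im=optics.read_camera('wrist');cv2.imwrite('pics/w9.png',im);np.save('m9.npy',m,allow_pickle=True)
hsv=cv2.cvtColor(im,cv2.COLOR_BGR2HSV)
mt=optics.camera_model('top');print('lid knob top view')
t=cv2.imread('pics/top0.png');ht=cv2.cvtColor(t,cv2.COLOR_BGR2HSV)
b=blob((ht[...,1]>120)&(ht[...,0]<20)&(t.max(2)>120),(352,160));print(b.min(0),b.max(0),circ(cast(mt,b,60)))
lid=circ(cast(mt,blob(t.max(2)>190,(330,160)),37));print('lid top',lid)
s=readout.sense();print(s['tcp_pos'])
togo(668,-28,190,2.741)
E
```

```text
lid knob top view
[348 156] [356 164] (array([668.2, -28.4]), array([18.7, 19.5]))
lid top (array([669.7, -28.7]), array([158.5, 159.1]))
[ 421.5093693  -304.75205993  166.43756343]
t 23.45 off [-119.   351.   -23.5] rot [ 0. -0. -0.] q6~ -1.39 opening 68.5
```

View pics/w9.png

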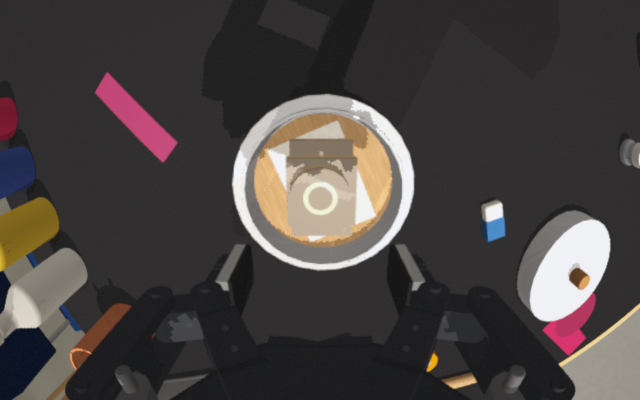

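The disc sits centred on the stack, its ring at (320,198). Next is the lid.

servo_tool(
  rows=[
    {"offset": [-119, 351, 0], "rot": [0, 0, 0]},
    {"offset": [-119, 351, 0], "rot": [0, 0, 0]},
    {"offset": [-119, 351, 0], "rot": [0, 0, 0]},
    {"offset": [-119, 351, 0], "rot": [0, 0, 0]},
    {"offset": [-119, 351, 0], "rot": [0, 0, 0]},
    {"offset": [-119, 351, 0], "rot": [0, 0, 0]},
    {"offset": [-119, 351, 0], "rot": [0, 0, 0]},
    {"offset": [-119, 351, 0], "rot": [0, 0, 0]},
  ],
)

```text
t: 24.25
tcp_pos: [669.3, -24.4, 164.4]
tcp_rot: [3.141, -0.003, 2.744]
contact_force: [0.0, -0.7, -0.3]
opening: 68.3
grip_force: 0.0
```

servo_tool(
  rows=[
    {"offset": [0, 0, 0], "rot": [0, 0, 0]},
    {"offset": [0, 0, 0], "rot": [0, 0, 0]},
    {"offset": [0, 0, 0], "rot": [0, 0, 0]},
  ],
)

```text
t: 24.55
tcp_pos: [667.5, -29.2, 166.1]
tcp_rot: [-3.141, -0.001, 2.74]
contact_force: [-1.1, -0.0, 0.7]
opening: 68.3
grip_force: 0.0
```

```bash
python3 - <<'E'
from h import *
m=optics.camera_model('wrist');im=optics.read_camera('wrist');cv2.imwrite('pics/w10.png',im)
hsv=cv2.cvtColor(im,cv2.COLOR_BGR2HSV)
W=(im.max(2)>190)&(hsv[...,1]<60)
u=cast(m,[[320,190]],37,True);print('ctr ray',u)
b=blob(W,(300,200));print('lid',b.min(0),b.max(0),circ(cast(m,b,37,True)))
k=(hsv[...,1]>110)&(hsv[...,0]<22)&(im.max(2)>100)
for c in cv2.findContours(k.astype(np.uint8),cv2.RETR_EXTERNAL,cv2.CHAIN_APPROX_NONE)[0]:
    q=cast(m,c[:,0],63,True)
    if cv2.contourArea(c)>100: print(c[:,0].min(0),c[:,0].max(0),circ(q))
togo(668.5,-28.5,110,2.741)
E
```

```text
ctr ray [[669.38130879 -31.59594308  37.        ]]
lid [236 115] [407 267] (array([681.9, -33.4]), array([129.9, 168.5]))
[ 29 373] [ 67 399] (array([ 839.7, -742.5]), array([ 59.4, 277.9]))
[144 275] [180 295] (array([ 693.3, -222. ]), array([26.4, 43.6]))
[309 185] [334 209] (array([668.8, -29.9]), array([21.1, 21.2]))
[504  74] [529  91] (array([638. , 171.2]), array([ 7.2, 28.6]))
[22 46] [41 64] (array([ 392.8, -259.5]), array([ 9.4, 38.8]))
[522  21] [549  35] (array([595.3, 219.4]), array([ 9.1, 29.8]))
t 24.6 off [-0.5  1.1 56.5] rot [-0.    -0.001 -0.002] q6~ -1.39 opening 68.5
```

View pics/w10.png

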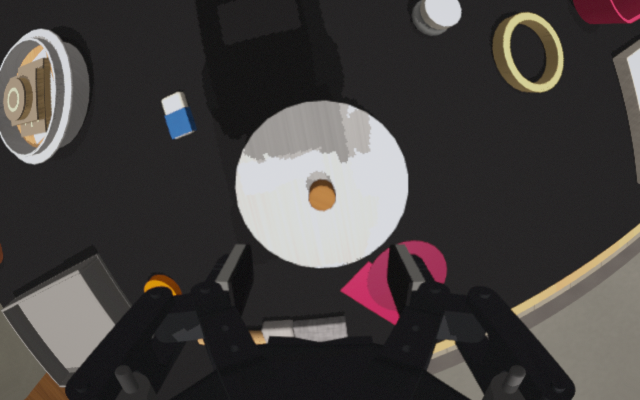

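The knob is at (321,196), world (669,-29.5), centred on the lid.

servo_tool(
  rows=[
    {"offset": [-1, 0.5, 30], "rot": [0, 0, 0]},
    {"offset": [-1, 0.5, 65], "rot": [0, 0, 0]},
    {"offset": [-1, 0.5, 90], "rot": [0, 0, 0]},
    {"offset": [-1, 0.5, 105], "rot": [0, 0, 0]},
    {"offset": [-1, 0.5, 112], "rot": [0, 0, 0]},
    {"offset": [-1, 0.5, 112], "rot": [0, 0, 0]},
    {"offset": [-1, 0.5, 112], "rot": [0, 0, 0]},
  ],
)

```text
t: 25.3
tcp_pos: [670.0, -28.5, 56.2]
tcp_rot: [3.141, 0.002, 2.741]
contact_force: [-0.1, -0.0, -0.2]
opening: 68.5
grip_force: 0.0
```

```bash
python3 - <<'E'
from h import *
togo(668.8,-29.3,42,2.741)
E
```

```text
t 25.3 off [ 0.8 -1.2 14.2] rot [ 0.     0.002 -0.   ] q6~ -1.39 opening 68.5
```

servo_tool(
  rows=[
    {"offset": [0.4, -0.8, 8], "rot": [0, 0, 0]},
    {"offset": [0.4, -0.8, 12.5], "rot": [0, 0, 0]},
    {"offset": [0.4, -0.8, 12.5], "rot": [0, 0, 0]},
    {"offset": [0.4, -0.8, 12.5], "rot": [0, 0, 0]},
  ],
)

```text
t: 25.7
tcp_pos: [668.7, -28.8, 42.3]
tcp_rot: [-3.142, -0.0, 2.741]
contact_force: [0.3, 0.6, 0.1]
opening: 68.5
grip_force: 0.0
```

servo_tool(
  rows=[
    {"offset": [0, 0, 0], "rot": [0, 0, 0]},
    {"offset": [0, 0, 0], "rot": [0, 0, 0]},
    {"offset": [0, 0, 0], "rot": [0, 0, 0]},
    {"offset": [0, 0, 0], "rot": [0, 0, 0]},
    {"offset": [0, 0, 0], "rot": [0, 0, 0]},
    {"offset": [0, 0, 0], "rot": [0, 0, 0]},
    {"offset": [0, 0, 0], "rot": [0, 0, 0]},
    {"offset": [0, 0, 0], "rot": [0, 0, 0]},
  ],
  hand=0.1,
  newtons=50,
)

```text
t: 26.5
tcp_pos: [668.9, -28.8, 42.7]
tcp_rot: [3.142, 0.001, 2.741]
contact_force: [-0.3, -0.3, 4.4]
opening: 22.0
grip_force: 49.3
```

servo_tool(
  rows=[
    {"offset": [0, 0, -8], "rot": [0, 0, 0]},
    {"offset": [0, 0, -25], "rot": [0, 0, 0]},
    {"offset": [0, 0, -55], "rot": [0, 0, 0]},
    {"offset": [0, 0, -80], "rot": [0, 0, 0]},
    {"offset": [0, 0, -100], "rot": [0, 0, 0]},
    {"offset": [0, 0, -105], "rot": [0, 0, 0]},
    {"offset": [0, 0, -105], "rot": [0, 0, 0]},
  ],
)

```text
t: 27.2
tcp_pos: [668.6, -28.7, 147.3]
tcp_rot: [3.141, 0.0, 2.741]
contact_force: [0.5, -0.2, -1.9]
opening: 22.1
grip_force: 49.0
```

```bash
python3 - <<'E'
from h import *
s=readout.sense();print(s['tcp_pos'],s['contact_force'],s['moment'])
togo(422,-303.6,147,2.741)
E
```

```text
[668.61374016 -28.68733526 147.31557699] [ 0.53323285 -0.2015363  -1.894028  ] [0.00494828 0.02850688 0.01970079]
t 27.2 off [ 1.198e+02 -3.493e+02  3.000e-01] rot [ 0.  0. -0.] q6~ -2.02 opening 22.1
```

servo_tool(
  rows=[
    {"offset": [5, -14, 0], "rot": [0, 0, 0]},
    {"offset": [15, -43, 0], "rot": [0, 0, 0]},
    {"offset": [27, -79, 0], "rot": [0, 0, 0]},
    {"offset": [39, -115, 0], "rot": [0, 0, 0]},
    {"offset": [52, -151, 0], "rot": [0, 0, 0]},
    {"offset": [65, -190, 0], "rot": [0, 0, 0]},
    {"offset": [77, -225, 0], "rot": [0, 0, 0]},
    {"offset": [89, -260, 0], "rot": [0, 0, 0]},
  ],
)

```text
t: 28.0
tcp_pos: [483.5, -233.9, 145.8]
tcp_rot: [3.141, -0.003, 2.741]
contact_force: [0.2, -1.1, -1.4]
opening: 22.5
grip_force: 49.1
```

servo_tool(
  rows=[
    {"offset": [12, -36, 0], "rot": [0, 0, 0]},
    {"offset": [22, -65, 0], "rot": [0, 0, 0]},
    {"offset": [28, -82, 0], "rot": [0, 0, 0]},
    {"offset": [31, -89, 0], "rot": [0, 0, 0]},
    {"offset": [31, -89, 0], "rot": [0, 0, 0]},
    {"offset": [31, -89, 0], "rot": [0, 0, 0]},
  ],
)

```text
t: 28.6
tcp_pos: [422.3, -302.5, 146.8]
tcp_rot: [3.141, -0.001, 2.741]
contact_force: [-0.8, 0.3, -1.3]
opening: 22.1
grip_force: 49.1
```

```bash
python3 - <<'E'
from h import *
im=optics.read_camera('scene');cv2.imwrite('pics/s11.png',im[150:400,0:400])
togo(422,-303.6,110,2.741)
E
```

```text
t 28.65 off [-0.  -1.3 37. ] rot [ 0.    -0.001  0.001] q6~ -2.02 opening 21.8
```

View pics/s11.png

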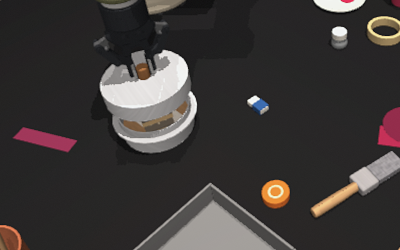

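The lid hangs level above the tin at crop (146,85), with the tin below it at (153,120). I'll lower it now.

servo_tool(
  rows=[
    {"offset": [0, -1, 10], "rot": [0, 0, 0]},
    {"offset": [0, -1, 22], "rot": [0, 0, 0]},
    {"offset": [0, -1, 32], "rot": [0, 0, 0]},
    {"offset": [0, -1, 40], "rot": [0, 0, 0]},
    {"offset": [0, -1, 46], "rot": [0, 0, 0]},
    {"offset": [0, -1, 50], "rot": [0, 0, 0]},
    {"offset": [0, -1, 52], "rot": [0, 0, 0]},
    {"offset": [0, -1, 52], "rot": [0, 0, 0]},
  ],
)

```text
t: 29.45
tcp_pos: [421.6, -304.2, 95.2]
tcp_rot: [3.142, -0.0, 2.741]
contact_force: [0.7, -1.2, -1.0]
opening: 22.1
grip_force: 49.1
```

servo_tool(
  rows=[
    {"offset": [0, 0, 0.7], "rot": [0, 0, 0]},
    {"offset": [0, 0, 1.4], "rot": [0, 0, 0]},
    {"offset": [0, 0, 2.1], "rot": [0, 0, 0]},
    {"offset": [0, 0, 2.8], "rot": [0, 0, 0]},
    {"offset": [0, 0, 3.5], "rot": [0, 0, 0]},
    {"offset": [0, 0, 4.2], "rot": [0, 0, 0]},
    {"offset": [0, 0, 4.2], "rot": [0, 0, 0]},
  ],
)

```text
t: 30.15
tcp_pos: [421.6, -304.2, 91.0]
tcp_rot: [3.142, -0.0, 2.741]
contact_force: [0.1, -0.3, -1.9]
opening: 22.5
grip_force: 49.1
```

servo_tool(
  rows=[
    {"offset": [0, 0, 0.5], "rot": [0, 0, 0]},
    {"offset": [0, 0, 1], "rot": [0, 0, 0]},
    {"offset": [0, 0, 1.5], "rot": [0, 0, 0]},
    {"offset": [0, 0, 2], "rot": [0, 0, 0]},
    {"offset": [0, 0, 2.5], "rot": [0, 0, 0]},
    {"offset": [0, 0, 2.5], "rot": [0, 0, 0]},
  ],
)

```text
t: 30.75
tcp_pos: [421.6, -304.2, 88.7]
tcp_rot: [-3.142, 0.0, 2.741]
contact_force: [-0.5, 0.7, -0.5]
opening: 22.0
grip_force: 49.3
```

servo_tool(
  rows=[
    {"offset": [0, 0, 0.4], "rot": [0, 0, 0]},
    {"offset": [0, 0, 0.8], "rot": [0, 0, 0]},
    {"offset": [0, 0, 1.0], "rot": [0, 0, 0]},
    {"offset": [0, 0, 1.0], "rot": [0, 0, 0]},
  ],
)

```text
t: 31.15
tcp_pos: [421.6, -304.2, 88.6]
tcp_rot: [-3.141, 0.0, 2.741]
contact_force: [-4.0, 3.9, 11.3]
opening: 22.6
grip_force: 50.1
```

Contact came at 88.6 mm, which is 46 mm above the pick height, so the lid is on the shoulder. I'll release and retreat.

servo_tool(
  rows=[
    {"offset": [0, 0, 0], "rot": [0, 0, 0]},
    {"offset": [0, 0, 0], "rot": [0, 0, 0]},
    {"offset": [0, 0, -0.5], "rot": [0, 0, 0]},
    {"offset": [0, 0, -0.5], "rot": [0, 0, 0]},
    {"offset": [0, 0, -0.5], "rot": [0, 0, 0]},
    {"offset": [0, 0, -0.5], "rot": [0, 0, 0]},
  ],
  hand=0.7,
)

```text
t: 31.75
tcp_pos: [421.6, -304.2, 88.1]
tcp_rot: [3.142, -0.0, 2.741]
contact_force: [0.6, -0.3, 0.8]
opening: 59.9
grip_force: 0.0
```

servo_tool(
  rows=[
    {"offset": [0, 0, -5], "rot": [0, 0, 0]},
    {"offset": [0, 0, -15], "rot": [0, 0, 0]},
    {"offset": [0, 0, -40], "rot": [0, 0, 0]},
    {"offset": [0, 0, -80], "rot": [0, 0, 0]},
    {"offset": [30, 60, -100], "rot": [0, 0, 0]},
    {"offset": [60, 120, -100], "rot": [0, 0, 0]},
    {"offset": [60, 120, -100], "rot": [0, 0, 0]},
    {"offset": [60, 120, -100], "rot": [0, 0, 0]},
  ],
)

```text
t: 32.55
tcp_pos: [413.0, -167.0, 189.5]
tcp_rot: [3.141, 0.001, 2.744]
contact_force: [0.5, 0.3, 0.3]
opening: 59.7
grip_force: 0.0
```

```bash
python3 - <<'E'
from h import *
im=optics.read_camera('scene');cv2.imwrite('pics/s12.png',im)
t=optics.read_camera('top');m=optics.camera_model('top')
print('lid',circ(cast(m,blob(t.max(2)>190,(470,285)),83)))
cv2.imwrite('pics/end.png',np.hstack([cv2.resize(im[190:340,80:260],(480,400)),t[200:340,400:512].repeat(2,0).repeat(2,1)[:280].copy() if 0 else cv2.resize(t[210:330,420:540],(320,400))]))
E
```

```text
lid (array([ 387. , -276.1]), array([189.1, 256.5]))
```

View pics/end.png

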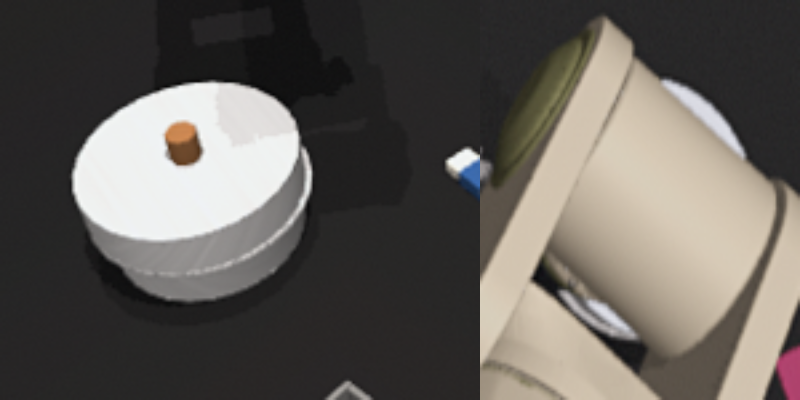

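The lid sits on the shoulder, parallel to the collar, with the knob upright at (183,143) in the left crop. I'll hand the job in.

```bash
python3 -c "
from station import workorder
print(workorder.job_done())"
```

```text
the job is handed in; nothing more can be done
None
```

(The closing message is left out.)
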